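# Charge two drone battery packs

## Robot

A 7-joint arm with a two-finger parallel gripper is mounted at the origin on the work surface. World frame = base frame: x ahead of the robot, y to its left, z up, the work surface at z = 0. Lengths are in m, angles in rad, forces in N, time in s.
With the tool pointing down it reaches from about 0.35 to 0.9 m from the base axis. Payload 7.2 kg.
Tool frame: the origin (TCP) lies midway between the tips of the shut fingers; the grasp point (between the pads) lies 19 mm behind it; z points along the fingers, y is the line along which they close (so a half turn about z gives the same grasp; the last joint's range is limited). The gripper opens to 85 mm and grips with 20 to 120 N. Pads are 22 mm wide; open, the fingers measure 114 mm over their backs; the gripper's body (76 mm by 85 mm) begins 54 mm behind the grasp point. The pads swing forward as they close: fully open they stand 13 mm farther back than shut.
Start: joints at [1.217, 0.411, -0.013, 1.596, 0.006, 1.134, -0.082], TCP at [0.176, -0.6, 0.231] pointing down, gripper open.
Joint ranges: [-2.95, 2.95], [-0.29, 1.99], [-1.47, 1.44], [0.14, 2.54], [-1.03, 4.17], [0.13, 1.85], [-2.86, 2.86]. Speed limits (rad/s): [2.39, 2.39, 3.01, 3.01, 3.14, 3.14, 3.14].

## Interface

Orientations are given as a unit quaternion [x, y, z, w].
In Python, from plant import robot gives the robot as it stands.
- The arm moves only by the tool apply_moves, never from a script. Its argument "increments" is a list of rows, each a list of 5 numbers: the shift along the world's x, y, z in mm, then the turn about the world's z in degrees, then the closure, from 0 (fully open) to 1 (shut). A call has 1 to 8 rows; each row is the pose to reach, as a shift and turn from the pose commanded when the call began; what a row does not reach only later rows make up. A row lasts 1/8 s, in which the tool goes at most 62.5 mm and 10.7 degrees, less where a joint would pass 70% of its speed; a pose out of reach is approached as far as the arm can. A call with a gripper value outside its range is refused whole. The fingers move at their own pace and stop on an object; "squeeze" is the grip in N (left out, the last holds). Time passes only in rows, so rows that repeat a pose let the fingers close. It gives the time, the measured TCP pose, the force, the opening and the grip force at its end, in the units of the state.
- robot.get_state(): the state, without advancing time (a new reading comes with each control period).
- robot.grab_frame(name): name is "side" or "top" or "wrist"; returns the picture (480x640x3 uint8, blue, green, red); there is no depth.
- robot.camera_model(name): a dict with "mtx" (3x3 intrinsics, pixels), "origin" and "rotation" of the camera in the world. Camera axes: x right, y down, z forward; pixel columns grow to the right and rows downward; lengths in m; the calibration is good to about 2 mm. A picture is of the moment at which its call begins: read the wrist's pose just before it. camera_model takes no time and is no camera call; for the wrist camera it gives the pose at the moment of the call.
- robot.job_done(): hands the job in; it is judged then, once.
The state is a dict: "clock": time; "joints": joint angles; "qvel": joint speeds; "joint_efforts": joint torques, N m; "eef_pos": TCP position; "tool_rot": TCP orientation; "force": force on the tool from outside, world axes, zero at the start; "wrist_torque": the same for the moment, N m; "opening": finger opening in m; "gripper_force": force on a finger pad.
Only numpy, scipy, OpenCV 4.12 (cv2) and the standard library are available. Lean on these libraries where they do the work, as an engineer would, in place of code of your own. Each camera call takes 0.05 s, during which the arm holds its last target. There are 200 camera calls.

## Task

Lay the long battery pack flat in the long charging tray and the short pack flat in the short tray, setting them down rather than dropping them. Then start the charger by pressing keys of its console fully down, one at a time: first the square key, then the long bar key, then the round key, letting each spring back up. Do not press the cross-shaped key, and leave the other things on the bench where they are.

Things in the scene. Friction and masses are not known exactly. Their poses are not given: they have to be found in the camera images.
- charger: charger console standing fixed on the bench: a grey box 190 x 190 mm, 60 mm high, origin at the centre of its underside, z up. On its top four white keys of different shapes stand in a 2 x 2 pattern, 74 mm between neighbours; which key is in which place varies
- key_square_top (a point):  centre of the top face of the square (36 x 36 mm) key; a white plastic cap with its flat top (at rest) 81 mm above the bench and 17 mm above its black 64 mm square base plate; point z is up, x and y are the console's
- key_bar_top (a point):  centre of the top face of the long bar (22 mm along the point's x, 58 mm along y) key; a white plastic cap with its flat top (at rest) 81 mm above the bench and 17 mm above its black 64 mm square base plate; point z is up, x and y are the console's
- key_round_top (a point):  centre of the top face of the round (38 mm diameter) key; a white plastic cap with its flat top (at rest) 81 mm above the bench and 17 mm above its black 64 mm square base plate; point z is up, x and y are the console's
- key_cross_top (a point):  centre of the top face of the cross-shaped (two bars 40 x 15 mm) key; a white plastic cap with its flat top (at rest) 81 mm above the bench and 17 mm above its black 64 mm square base plate; point z is up, x and y are the console's. Not to be pressed
- key_square (a joint): travel of this key in m: 0 = up, grows as it is pressed straight down to its stop at 0.008 (8 mm); spring: about 1.5 N to start it, 5 N fully down; springs back by itself. It counts as pressed beyond 0.006
- key_bar (a joint): travel of this key in m: 0 = up, grows as it is pressed straight down to its stop at 0.008 (8 mm); spring: about 1.5 N to start it, 5 N fully down; springs back by itself. It counts as pressed beyond 0.006
- key_round (a joint): travel of this key in m: 0 = up, grows as it is pressed straight down to its stop at 0.008 (8 mm); spring: about 1.5 N to start it, 5 N fully down; springs back by itself. It counts as pressed beyond 0.006
- key_cross (a joint): travel of this key in m: 0 = up, grows as it is pressed straight down to its stop at 0.008 (8 mm); spring: about 1.5 N to start it, 5 N fully down; springs back by itself. It counts as pressed beyond 0.006
- long_pack: long battery pack: black block with grey end bands and a paper label on top, 130 mm (x) x 44 mm (y) x 38 mm high (z), about 0.36 kg, lying loose on the bench; origin at the centre of its underside. Both ends are alike
- short_pack: short battery pack: black block with grey end bands and a paper label on top, 70 mm (x) x 36 mm (y) x 38 mm high (z), about 0.18 kg, lying loose on the bench; origin at the centre of its underside. Both ends are alike
- long_tray_in (a point): centre of the inner floor of the long charging tray, 5 mm above the bench: an open aluminium tray fixed to the bench, inside 165 mm (x) x 75 mm (y), walls 4 mm thick rising 12 mm above the inner floor, copper strips along x on the floor; z up
- short_tray_in (a point): centre of the inner floor of the short charging tray, 5 mm above the bench: like the long tray, but inside 105 mm (x) x 75 mm (y), walls 4 mm thick rising 12 mm above the inner floor; z up
- spray_can: bystander: pale spray can, 66 mm diameter, 190 mm tall, standing loose; origin at the centre of its underside
- tape_roll: bystander: roll of tape lying flat and loose, 96 mm outside diameter, 25 mm high; origin at the centre of its underside
- motor: bystander: dark steel drone motor standing loose, 50 mm diameter, 52 mm high with its shaft; origin at the centre of its underside
- driver: bystander: screwdriver with a red handle lying loose, 190 mm long along its x; origin on the bench near its middle
Things that resemble listed ones, but are neither listed nor needed, are in the scene too. What is shaped like the long_pack but yellow is not meant. What is shaped like the short_pack but blue is not meant.

How it is judged:
On the way, in this order (a step that is already met when the one before it is completed fails the run):
1. both packs lie flat in their own trays, let go, with all keys up (angle between each of long_pack, short_pack's own z axis and vertical below 0.08 rad and z of long_pack in the frame of long_tray_in between -0.004 and 0.004 m and x of long_pack in the frame of long_tray_in between -0.025 and 0.025 m and y of long_pack in the frame of long_tray_in between -0.025 and 0.025 m and z of short_pack in the frame of short_tray_in between -0.004 and 0.004 m and x of short_pack in the frame of short_tray_in between -0.025 and 0.025 m and y of short_pack in the frame of short_tray_in between -0.025 and 0.025 m and contact force between each of long_pack, short_pack and the fingers below 0.1 N and value of joint each of key_square, key_bar, key_round, key_cross below 0.003 m), for 0.2 s.
2. the square key alone is pressed fully down (beyond 6 mm) (value of joint key_square above 0.006 m and value of joint each of key_bar, key_round, key_cross below 0.003 m and angle between each of long_pack, short_pack's own z axis and vertical below 0.08 rad and z of long_pack in the frame of long_tray_in between -0.004 and 0.004 m and x of long_pack in the frame of long_tray_in between -0.025 and 0.025 m and y of long_pack in the frame of long_tray_in between -0.025 and 0.025 m and z of short_pack in the frame of short_tray_in between -0.004 and 0.004 m and x of short_pack in the frame of short_tray_in between -0.025 and 0.025 m and y of short_pack in the frame of short_tray_in between -0.025 and 0.025 m), for 0.05 s.
3. then the bar key alone is pressed fully down (value of joint key_bar above 0.006 m and value of joint each of key_square, key_round, key_cross below 0.003 m and angle between each of long_pack, short_pack's own z axis and vertical below 0.08 rad and z of long_pack in the frame of long_tray_in between -0.004 and 0.004 m and x of long_pack in the frame of long_tray_in between -0.025 and 0.025 m and y of long_pack in the frame of long_tray_in between -0.025 and 0.025 m and z of short_pack in the frame of short_tray_in between -0.004 and 0.004 m and x of short_pack in the frame of short_tray_in between -0.025 and 0.025 m and y of short_pack in the frame of short_tray_in between -0.025 and 0.025 m), for 0.05 s.
4. then the round key alone is pressed fully down (value of joint key_round above 0.006 m and value of joint each of key_square, key_bar, key_cross below 0.003 m and angle between each of long_pack, short_pack's own z axis and vertical below 0.08 rad and z of long_pack in the frame of long_tray_in between -0.004 and 0.004 m and x of long_pack in the frame of long_tray_in between -0.025 and 0.025 m and y of long_pack in the frame of long_tray_in between -0.025 and 0.025 m and z of short_pack in the frame of short_tray_in between -0.004 and 0.004 m and x of short_pack in the frame of short_tray_in between -0.025 and 0.025 m and y of short_pack in the frame of short_tray_in between -0.025 and 0.025 m), for 0.05 s.
At the end, for the whole second after the job is handed in: Each pack lies at rest, let go, flat on the inner floor of its own tray (underside within 4 mm of the floor, tilt below 0.08 rad, centre within 25 mm of the tray's centre along its x and y), and all four keys are up (less than 2 mm down) (angle between each of long_pack, short_pack's own z axis and vertical below 0.08 rad and z of long_pack in the frame of long_tray_in between -0.004 and 0.004 m and x of long_pack in the frame of long_tray_in between -0.025 and 0.025 m and y of long_pack in the frame of long_tray_in between -0.025 and 0.025 m and z of short_pack in the frame of short_tray_in between -0.004 and 0.004 m and x of short_pack in the frame of short_tray_in between -0.025 and 0.025 m and y of short_pack in the frame of short_tray_in between -0.025 and 0.025 m and contact force between each of long_pack, short_pack and the fingers below 0.1 N and value of joint each of key_square, key_bar, key_round, key_cross below 0.002 m and linear speed of each of long_pack, short_pack below 0.02 m/s); the robot touches nothing.
It fails at once if the cross-shaped key is pressed (more than 3 mm) (value of joint key_cross above 0.003 m).
It fails at once if two keys are down (more than 3 mm) at once (value of joint each of key_square, key_bar above 0.003 m or value of joint each of key_square, key_round above 0.003 m or value of joint each of key_bar, key_round above 0.003 m).
It fails at once if a key is pressed (more than 4 mm) while a pack is not in its tray (value of joint any of key_square, key_bar, key_round above 0.004 m and not (angle between each of long_pack, short_pack's own z axis and vertical below 0.08 rad and z of long_pack in the frame of long_tray_in between -0.004 and 0.004 m and x of long_pack in the frame of long_tray_in between -0.025 and 0.025 m and y of long_pack in the frame of long_tray_in between -0.025 and 0.025 m and z of short_pack in the frame of short_tray_in between -0.004 and 0.004 m and x of short_pack in the frame of short_tray_in between -0.025 and 0.025 m and y of short_pack in the frame of short_tray_in between -0.025 and 0.025 m)).
It fails at once if a pack is dropped or thrown (faster than 0.8 m/s while the fingers do not touch it: a fall of some 3 cm) ((linear speed of long_pack above 0.8 m/s and contact force between long_pack and the fingers below 0.1 N) or (linear speed of short_pack above 0.8 m/s and contact force between short_pack and the fingers below 0.1 N)).
It fails at once if a bystander (can, tape roll, motor, screwdriver) is moved more than 30 mm (distance of any of spray_can, tape_roll, motor, driver from where it was at the start of the episode above 0.03 m).
It also fails if it takes over 70 s, if anything falls off the work surface, if the arm or the gripper's body presses on something with over 40 N, if the wrist force passes 120 N, or if a joint passes its speed limit or range.

## Working session

There is one attempt and no reset: what is moved stays moved. The work goes in short steps, Python scripts to look and compute and a tool call to move; the robot and the scene stay as the last step left them, time stands still between calls to the robot, and variables do not carry over. Pictures are saved under pics/ and viewed, at most 10 in all, crops included, and the job is handed in when it is done.

Besides the shell and the picture viewer there is one more tool, called after "Call:" as a command line: name --pt "numbers of a row" for each row, then --argument value for the rest. apply_moves: Moves the arm, as the interface text tells. Its arguments: {"type":"object","properties":{"increments":{"type":"array"},"squeeze":{"type":"number"}},"required":["increments"]}

```bash
mkdir -p pics
cat > h.py <<'E'
import numpy as np,cv2
from plant import robot
def px2w(name,uv,z,m=None):
    m=m or robot.camera_model(name)
    K=np.array(m["mtx"]);R=np.array(m["rotation"]);o=np.array(m["origin"])
    uv=np.atleast_2d(np.array(uv,float))
    d=np.c_[uv,np.ones(len(uv))]@np.linalg.inv(K).T@R.T
    return o+d*((z-o[2])/d[:,2])[:,None]
def w2px(name,p,m=None):
    m=m or robot.camera_model(name)
    K=np.array(m["mtx"]);R=np.array(m["rotation"]);o=np.array(m["origin"])
    q=(np.atleast_2d(p)-o)@R@K.T
    return q[:,:2]/q[:,2:]
E
python3 - <<'E'
from h import *
for n in("top","side"):
    cv2.imwrite(f"pics/{n}0.png",robot.grab_frame(n)); m=robot.camera_model(n); print(n,m)
s=robot.get_state();print(s["clock"],s["eef_pos"],s["tool_rot"],s["force"])
E
```

```text
top {'mtx': array([[494.18269951,   0.        , 309.88039561],
       [  0.        , 494.18269951, 233.09650626],
       [  0.        ,   0.        ,   1.        ]]), 'origin': array([ 0.44034408, -0.11087597,  1.32614368]), 'rotation': array([-0.70067609,  0.71295531, -0.00666182,  0.0265209 ])}
side {'mtx': array([[477.63266391,   0.        , 316.24120659],
       [  0.        , 477.63266391, 242.64921147],
       [  0.        ,   0.        ,   1.        ]]), 'origin': array([0.25285729, 0.66150446, 0.72764325]), 'rotation': array([-0.16551333,  0.89016985, -0.41934493,  0.06597577])}
0.1 [ 0.17602337 -0.599223    0.23052761] [ 9.89805997e-01  1.42420264e-01 -1.68141755e-04 -7.26452018e-04] [-0.15310319  0.16026982  0.01133127]
```

View pics/top0.png

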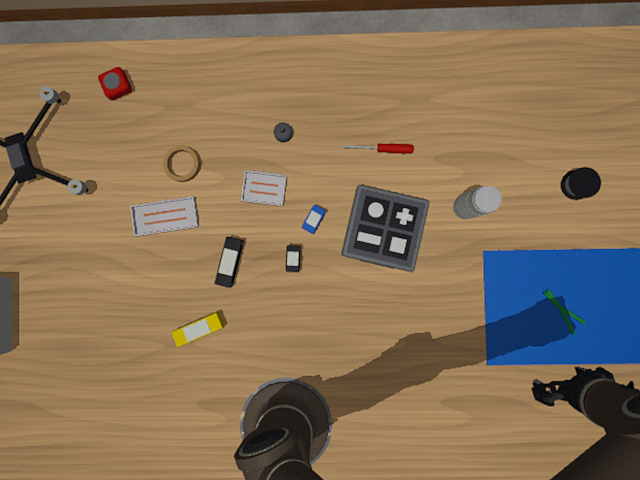

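View pics/side0.png

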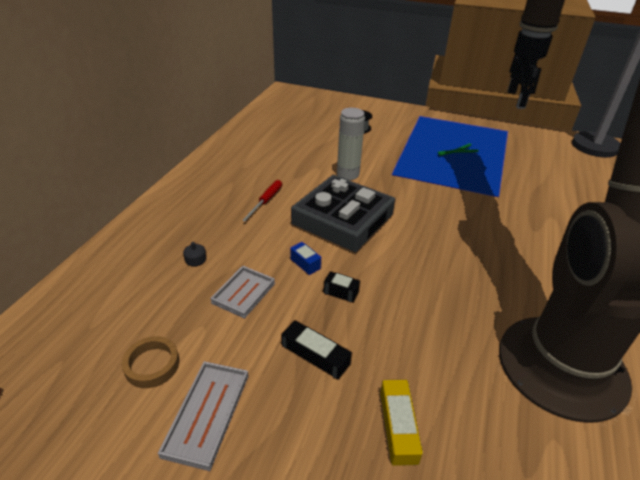

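The pictures show candidates for the long pack: black (229,261) and yellow (198,329). For the short pack: black (293,258) and blue (314,219). The black ones fit the description. Keys: round (376,210), cross (404,216), bar (369,238), square (397,245). I'll confirm in one crop.

```bash
sed -i 's/^def px2w/from scipy.spatial.transform import Rotation as Ro\ndef px2w/; s/R=np.array(m\["rotation"\])/R=Ro.from_quat(m["rotation"]).as_matrix()/' h.py
python3 - <<'E'
from h import *
im=cv2.imread("pics/top0.png")
hsv=cv2.cvtColor(im,cv2.COLOR_BGR2HSV)
cr=cv2.resize(im[110:350,120:440],None,fx=2.5,fy=2.5,interpolation=cv2.INTER_CUBIC)
lab=((hsv[...,1]<70)&(hsv[...,2]>150)).astype(np.uint8)
n,L,st,c=cv2.connectedComponentsWithStats(lab)
H=lambda u,v:0.081 if 350<u<420 and 195<v<265 else (0.017 if v<235 and u<300 else 0.038)
for i in range(1,n):
    u,v=c[i]
    if st[i,4]<40 or not(120<u<440 and 110<v<350):continue
    cn=cv2.findContours((L==i).astype(np.uint8),0,2)[0][0]
    r=cv2.minAreaRect(cn); b=cv2.boxPoints(r); w=px2w("top",b,H(u,v))
    e1=w[1]-w[0];e2=w[2]-w[1]; e=e1 if np.hypot(*e1[:2])>np.hypot(*e2[:2]) else e2
    print(np.round([u,v]),"area",st[i,4],"ctr",np.round(w.mean(0),4),"size",np.round([np.linalg.norm(e1),np.linalg.norm(e2)],3),"yaw long",round(np.degrees(np.arctan2(e[1],e[0]))%180,1))
    for q in b: cv2.circle(cr,tuple(int(t) for t in ((q-[120,110]+.5)*2.5)),2,(255,0,255),-1)
cv2.imwrite("pics/crop0.png",cr)
E
```

```text
[264. 188.] area 1064 ctr [0.6266 0.0485 0.017 ] size [0.084 0.114] yaw long 81.6
[164. 216.] area 1567 ctr [0.5557 0.319  0.017 ] size [0.173 0.084] yaw long 97.2
[375. 209.] area 164 ctr [ 0.5557 -0.2415  0.081 ] size [0.035 0.033] yaw long 88.9
[404. 216.] area 147 ctr [ 0.5369 -0.3135  0.081 ] size [0.035 0.035] yaw long 122.7
[313. 218.] area 151 ctr [ 0.5392 -0.0843  0.038 ] size [0.036 0.029] yaw long 150.0
[369. 238.] area 188 ctr [ 0.4839 -0.2236  0.081 ] size [0.021 0.057] yaw long 76.4
[397. 245.] area 193 ctr [ 0.4656 -0.2956  0.081 ] size [0.035 0.035] yaw long 166.2
[228. 262.] area 333 ctr [0.4305 0.1414 0.038 ] size [0.065 0.035] yaw long 164.7
[292. 258.] area 141 ctr [ 0.4357 -0.0274  0.038 ] size [0.026 0.034] yaw long 179.1
[196. 330.] area 350 ctr [0.2545 0.2257 0.038 ] size [0.066 0.036] yaw long 112.2
```

View pics/crop0.png

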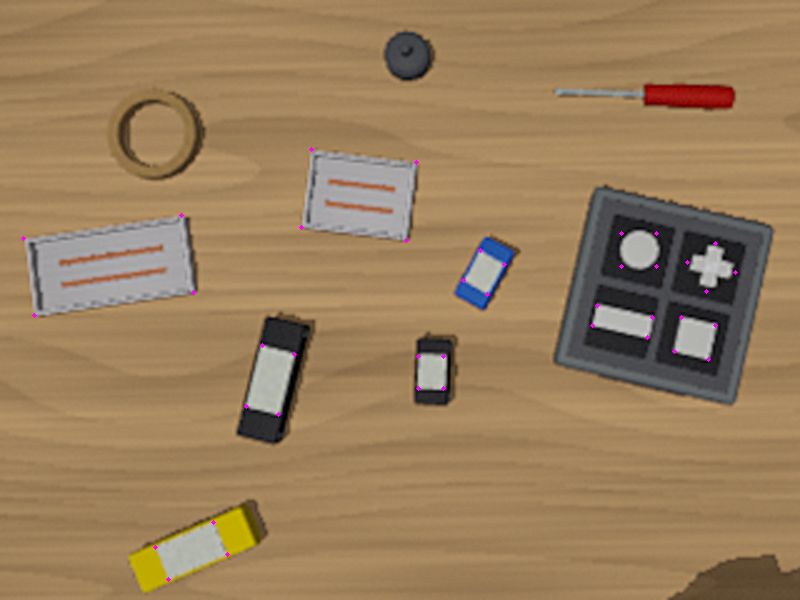

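The crop confirms the black packs: long at crop (271,380), short at (433,371). The measured sizes and the 74 mm key pitch agree with the description. I'll move above the short pack.

Call:
apply_moves --pt "260 572 -80 -17.4 0" --pt "260 572 -80 -17.4 0" --pt "260 572 -80 -17.4 0" --pt "260 572 -80 -17.4 0" --pt "260 572 -80 -17.4 0" --pt "260 572 -80 -17.4 0" --pt "260 572 -80 -17.4 0" --pt "260 572 -80 -17.4 0" --squeeze 40

```text
clock: 1.1
eef_pos: [0.3819, -0.1463, 0.168]
tool_rot: [1.0, -0.009, 0.0, 0.0]
force: [1.5, -0.4, 0.3]
opening: 0.085
gripper_force: 0.0
```

Call:
apply_moves --pt "54 119 -18 0 0" --pt "54 119 -18 0 0" --pt "54 119 -18 0 0" --pt "54 119 -18 0 0" --pt "54 119 -18 0 0"

```text
clock: 1.72
eef_pos: [0.4349, -0.0307, 0.1501]
tool_rot: [1.0, -0.01, -0.0, 0.0]
force: [-0.2, -0.3, -0.2]
opening: 0.0851
gripper_force: 0.0
```

```bash
cat > lk.py <<'E'
import sys
from h import *
s=robot.get_state();m=robot.camera_model("wrist");im=robot.grab_frame("wrist")
cv2.imwrite(f"pics/{sys.argv[1]}.png",im)
h=float(sys.argv[2])
hsv=cv2.cvtColor(im,cv2.COLOR_BGR2HSV)
lab=((hsv[...,1]<70)&(hsv[...,2]>130)).astype(np.uint8)
n,L,st,c=cv2.connectedComponentsWithStats(lab)
print(s["clock"],np.round(s["eef_pos"],4),"yaw",2*np.degrees(np.arctan2(s["tool_rot"][1],s["tool_rot"][0])))
for i in range(1,n):
    if st[i,4]<400: continue
    b=cv2.boxPoints(cv2.minAreaRect(cv2.findContours((L==i).astype(np.uint8),0,2)[0][0])); w=px2w("wrist",b,h,m)
    e1=w[1]-w[0];e2=w[2]-w[1]; e=e1 if np.hypot(*e1[:2])>np.hypot(*e2[:2]) else e2
    print(np.round(c[i]),st[i,4],"ctr",np.round(w.mean(0),4),"size",np.round([np.linalg.norm(e1),np.linalg.norm(e2)],3),"yaw",round(np.degrees(np.arctan2(e[1],e[0]))%180,1))
E
python3 lk.py w1 0.038
```

```text
1.725 [ 0.4349 -0.0307  0.1501] yaw -1.1543372396085916
[215.   7.] 1939 ctr [0.581  0.0451 0.038 ] size [0.099 0.012] yaw 88.8
[398.  78.] 2611 ctr [ 0.5407 -0.0833  0.038 ] size [0.036 0.028] yaw 149.6
[621. 164.] 1546 ctr [ 0.484  -0.2405  0.038 ] size [0.026 0.033] yaw 76.1
[ 86. 243.] 4103 ctr [0.432  0.1427 0.038 ] size [0.072 0.037] yaw 162.8
[314. 233.] 1767 ctr [ 0.4377 -0.0275  0.038 ] size [0.035 0.028] yaw 175.5
```

View pics/w1.png

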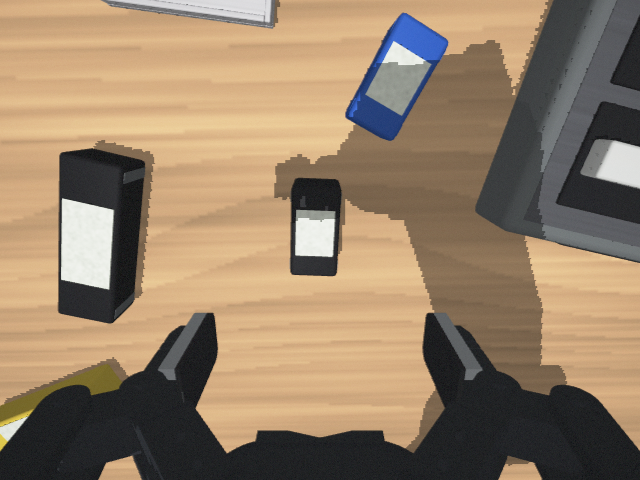

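Run:
```python
from h import *
m=robot.camera_model("wrist");print(m["origin"],Ro.from_quat(m["rotation"]).as_matrix()[:,2])
w=px2w("wrist",[[294,179],[341,180],[291,275],[336,275],[60,151],[144,160],[111,322],[59,313],[63,200],[113,208],[108,290],[59,282]],.038,m);print(w.round(4),w[:4].mean(0))
```

```text
[ 0.51857139 -0.03293515  0.2923945 ] [-0.32403129  0.00610791 -0.94602665]
[[ 0.478  -0.0143  0.038 ]
 [ 0.4766 -0.0471  0.038 ]
 [ 0.4049 -0.0088  0.038 ]
 [ 0.4041 -0.0432  0.038 ]
 [ 0.5004  0.1444  0.038 ]
 [ 0.4932  0.0882  0.038 ]
 [ 0.3669  0.1372  0.038 ]
 [ 0.3759  0.1768  0.038 ]
 [ 0.4666  0.1508  0.038 ]
 [ 0.46    0.1165  0.038 ]
 [ 0.3952  0.1337  0.038 ]
 [ 0.4028  0.1699  0.038 ]] [ 0.44091458 -0.02834013  0.038     ]
```

The wrist view shows the short black pack at (315,227) between the open fingers. The yellow and blue lookalikes are clear of the grasp. I'll go down with a small correction.

Call:
apply_moves --pt "3 2 -40 -3.2 0" --pt "3 2 -80 -3.2 0" --pt "3 2 -115 -3.2 0" --pt "3 2 -140 -3.2 0" --pt "3 2 -140 -3.2 0" --pt "3 2 -140 -3.2 1" --pt "3 2 -140 -3.2 1" --pt "3 2 -140 -3.2 1" --squeeze 40

```text
clock: 2.78
eef_pos: [0.4391, -0.0273, 0.0112]
tool_rot: [0.999, -0.037, 0.001, 0.0]
force: [-0.6, 0.2, 9.6]
opening: 0.0354
gripper_force: 38.7
```

Call:
apply_moves --pt "0 0 0 0 1" --pt "0 0 0 0 1" --pt "0 0 0 0 1" --pt "0 0 10 0 1" --pt "0 0 25 0 1" --pt "0 0 25 0 1"

```text
clock: 3.52
eef_pos: [0.4395, -0.0272, 0.0366]
tool_rot: [0.999, -0.037, 0.001, 0.0]
force: [-0.4, -0.2, -1.7]
opening: 0.0351
gripper_force: 40.7
```

Call:
apply_moves --pt "0 0 60 10.7 1" --pt "60 25 60 21 1" --pt "110 45 60 32 1" --pt "150 60 60 42 1" --pt "187 76 60 53 1" --pt "187 76 60 63 1" --pt "187 76 60 74 1" --pt "187 76 60 84 1"

```text
clock: 4.53
eef_pos: [0.6251, 0.0487, 0.0946]
tool_rot: [0.765, 0.644, -0.0, -0.0]
force: [0.5, -0.7, -2.0]
opening: 0.0353
gripper_force: 41.1
```

Call:
apply_moves --pt "0 0 0 1.8 1" --pt "0 0 0 1.8 1" --pt "0 0 0 1.8 1"

```text
clock: 4.9
eef_pos: [0.6254, 0.0488, 0.0952]
tool_rot: [0.758, 0.652, -0.0, 0.0]
force: [-0.2, -0.3, -2.2]
opening: 0.0356
gripper_force: 41.1
```

```bash
python3 lk.py w2 0.017
```

```text
4.9 [0.6254 0.0488 0.0952] yaw 81.4449617573222
[318. 199.] 8193 ctr [0.6296 0.0611 0.017 ] size [0.082 0.089] yaw 85.5
[319. 353.] 5784 ctr [ 0.6135 -0.0284  0.017 ] size [0.052 0.066] yaw 83.3
```

View pics/w2.png

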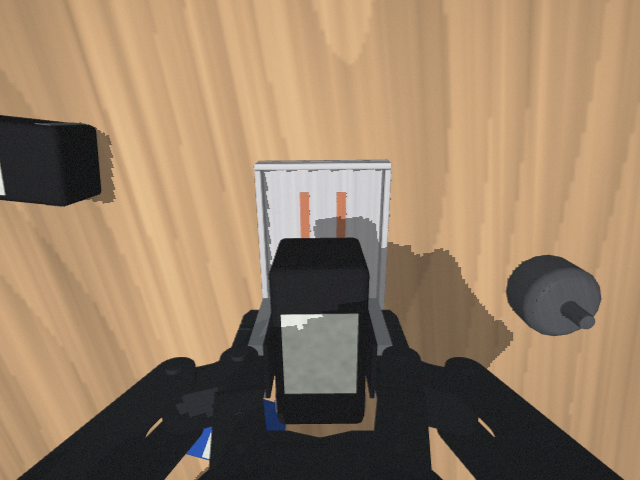

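The pack hangs level above the short tray, with the label at (320,354). The tray's far wall is at row 162 and the motor is clear on the right. One check of both against the calibration.

Run:
```python
from h import *
m=robot.camera_model("wrist")
w=px2w("wrist",[[255,161],[391,161]],.017,m);print(w)
d=w[1]-w[0];a=np.arctan2(-d[0],d[1]);d/=np.linalg.norm(d);print(d,np.linalg.norm(w[1]-w[0]))
n=np.array([d[1],-d[0],0]); 
for s in(1,-1):print("tray ctr",w.mean(0)+s*n*.0565)
print("label",px2w("wrist",[[281,316],[358,314],[282,395],[357,393]],.122,m).mean(0))
```

```text
[[0.59616633 0.11215936 0.017     ]
 [0.67634393 0.10013244 0.017     ]]
[ 0.98893585 -0.14834382  0.        ] 0.08107462231362976
tray ctr [0.62787371 0.05027103 0.017     ]
tray ctr [0.64463656 0.16202078 0.017     ]
label [0.62537585 0.04662978 0.122     ]
```

Call:
apply_moves --pt "2 2 -40 0 1" --pt "2 2 -65 0 1" --pt "2 2 -74 0 1" --pt "2 2 -79 0 1" --pt "2 2 -79 0 1" --pt "2 2 -79 0 1"

```text
clock: 5.7
eef_pos: [0.6281, 0.051, 0.017]
tool_rot: [0.757, 0.653, 0.001, 0.0]
force: [-0.1, 0.2, -1.9]
opening: 0.0355
gripper_force: 41.3
```

Call:
apply_moves --pt "0 0 0 0 0.5" --pt "0 0 0 0 0.3" --pt "0 0 0 0 0" --pt "0 0 0 0 0" --pt "0 0 40 0 0" --pt "0 0 90 0 0" --pt "0 0 140 0 0"

```text
clock: 6.58
eef_pos: [0.6272, 0.0509, 0.1575]
tool_rot: [0.757, 0.653, -0.0, -0.0]
force: [0.4, -0.0, -0.0]
opening: 0.0856
gripper_force: 0.0
```

Call:
apply_moves --pt "-40 20 -5 10.5 0" --pt "-90 42 -5 21 0" --pt "-140 65 -5 31.5 0" --pt "-196 91 -5 42 0" --pt "-196 91 -5 52.5 0" --pt "-196 91 -5 63 0" --pt "-196 91 -5 73 0" --pt "-196 91 -5 82 0"

```text
clock: 7.58
eef_pos: [0.4315, 0.1418, 0.1513]
tool_rot: [0.14, 0.99, -0.0, 0.0]
force: [-1.7, 0.4, -1.2]
opening: 0.0854
gripper_force: 0.0
```

```bash
python3 lk.py w3 0.038
python3 - <<'E'
from h import *
im=robot.grab_frame("top");cv2.imwrite("pics/t1.png",cv2.resize(im[110:350,120:440],None,fx=2.5,fy=2.5))
E
```

```text
7.575 [0.4315 0.1418 0.1513] yaw 163.8875503613304
[321. 233.] 4002 ctr [0.4314 0.1415 0.038 ] size [0.036 0.064] yaw 165.2
[554. 299.] 10966 ctr [0.5353 0.3021 0.038 ] size [0.146 0.064] yaw 97.4
[569. 343.] 586 ctr [0.5766 0.3095 0.038 ] size [0.118 0.004] yaw 97.5
[285. 415.] 2331 ctr [0.5885 0.0605 0.038 ] size [0.105 0.047] yaw 84.2
```

View pics/w3.png

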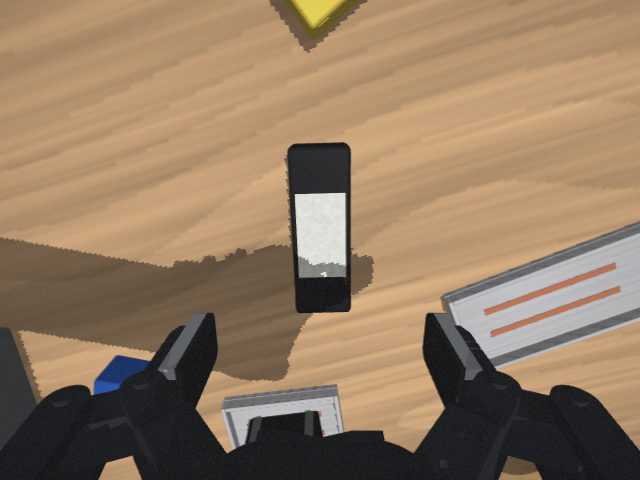

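The long black pack sits at (320,235), centred between the fingers. The short pack is visible in its tray at the bottom. Grasp it.

Call:
apply_moves --pt "1 0 -40 1 0" --pt "1 0 -80 1 0" --pt "1 0 -115 1 0" --pt "1 0 -141 1 0" --pt "1 0 -141 1 0" --pt "1 0 -141 1 1" --pt "1 0 -141 1 1" --pt "1 0 -141 1 1" --squeeze 60

```text
clock: 8.68
eef_pos: [0.4332, 0.1421, 0.0114]
tool_rot: [0.134, 0.991, 0.0, 0.001]
force: [-1.1, -0.5, 9.1]
opening: 0.043
gripper_force: 60.7
```

Call:
apply_moves --pt "0 0 0 0 1" --pt "0 0 0 0 1" --pt "0 0 0 0 1" --pt "0 0 10 0 1" --pt "0 0 25 0 1" --pt "0 0 80 0 1" --pt "0 0 80 0 1"

```text
clock: 9.55
eef_pos: [0.4344, 0.143, 0.0937]
tool_rot: [0.134, 0.991, 0.001, 0.003]
force: [2.2, -0.2, -4.0]
opening: 0.0427
gripper_force: 63.2
```

Call:
apply_moves --pt "20 30 0 -10 1" --pt "45 65 0 -20 1" --pt "70 100 0 -30 1" --pt "95 137 0 -40 1" --pt "122 176 0 -50 1" --pt "122 176 0 -60 1" --pt "122 176 0 -67.4 1" --pt "122 176 0 -67.4 1"

```text
clock: 10.55
eef_pos: [0.5539, 0.3175, 0.0894]
tool_rot: [0.661, 0.75, -0.001, 0.0]
force: [0.2, 0.2, -3.4]
opening: 0.043
gripper_force: 63.3
```

```bash
python3 lk.py w4 0.017
```

```text
10.55 [0.5539 0.3175 0.0894] yaw 97.24449376773079
[307. 120.] 1412 ctr [0.5484 0.3871 0.017 ] size [0.082 0.035] yaw 7.2
[391. 190.] 1009 ctr [0.5915 0.3599 0.017 ] size [0.091 0.004] yaw 97.2
[328. 141.] 5177 ctr [0.5489 0.3826 0.017 ] size [0.037 0.07 ] yaw 4.1
[319. 340.] 14335 ctr [0.5617 0.2491 0.017 ] size [0.066 0.121] yaw 99.8
```

View pics/w4.png

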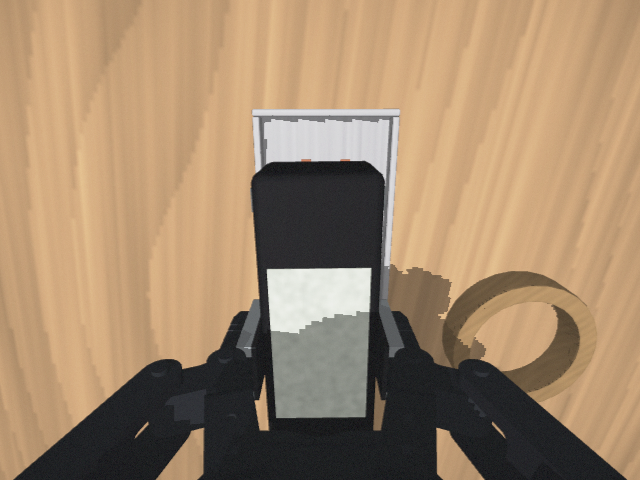

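Run:
```python
from h import *
m=robot.camera_model("wrist")
w=px2w("wrist",[[253,110],[400,110]],.017,m)
d=w[1]-w[0];print(np.linalg.norm(d));d/=np.linalg.norm(d)
print("tray ctr",w.mean(0)+np.array([d[1],-d[0],0])*.0865)
print("label",px2w("wrist",[[267,269],[371,268],[367,418],[275,418]],.0894-.0114+.038,m).mean(0))
```

```text
0.08170103276427673
tray ctr [0.55776096 0.31804855 0.017     ]
label [0.55431667 0.31812492 0.116     ]
```

The pack is above the long tray, with the label at (320,343) and the tray's far wall at row 110. The tape roll is clear. The pack is about 3 mm off in x, so I'll correct that and set it down.

Call:
apply_moves --pt "2 0 -40 0 1" --pt "2 0 -60 0 1" --pt "2 0 -68 0 1" --pt "2 0 -73 0 1" --pt "2 0 -73 0 1" --pt "2 0 -73 0 1"

```text
clock: 11.35
eef_pos: [0.5569, 0.3183, 0.018]
tool_rot: [0.661, 0.75, 0.001, 0.0]
force: [-0.5, -0.5, -3.6]
opening: 0.0429
gripper_force: 63.2
```

Call:
apply_moves --pt "0 0 -1.5 0 1" --pt "0 0 -1.5 0 0.5" --pt "0 0 -1.5 0 0.3" --pt "0 0 -1.5 0 0" --pt "0 0 -1.5 0 0" --pt "0 0 40 0 0" --pt "0 0 90 0 0" --pt "0 0 140 0 0"

```text
clock: 12.35
eef_pos: [0.5563, 0.3178, 0.1585]
tool_rot: [0.661, 0.75, -0.0, -0.0]
force: [1.2, 0.1, 0.8]
opening: 0.0851
gripper_force: 0.0
```

Call:
apply_moves --pt "-91 -614 -18 -21 1" --pt "-91 -614 -18 -21 1" --pt "-91 -614 -18 -21 1" --pt "-91 -614 -18 -21 1" --pt "-91 -614 -18 -21 1" --pt "-91 -614 -18 -21 1" --pt "-91 -614 -18 -21 1" --pt "-91 -614 -18 -21 1"

```text
clock: 13.35
eef_pos: [0.4828, -0.1785, 0.1429]
tool_rot: [0.787, 0.617, 0.0, 0.0]
force: [1.2, -0.7, -0.4]
opening: -0.0001
gripper_force: 0.0
```

Run:
```python
from h import *
im=robot.grab_frame("top");cv2.imwrite("pics/t2.png",cv2.resize(im[130:310,110:350],None,fx=3,fy=3,interpolation=cv2.INTER_CUBIC))
print(w2px("top",[[.6272,.0495,.043],[.5567,.3185,.043]]))
```

```text
[[261.44837039 185.81296474]
 [159.73697191 214.60272559]]
```

View pics/t2.png

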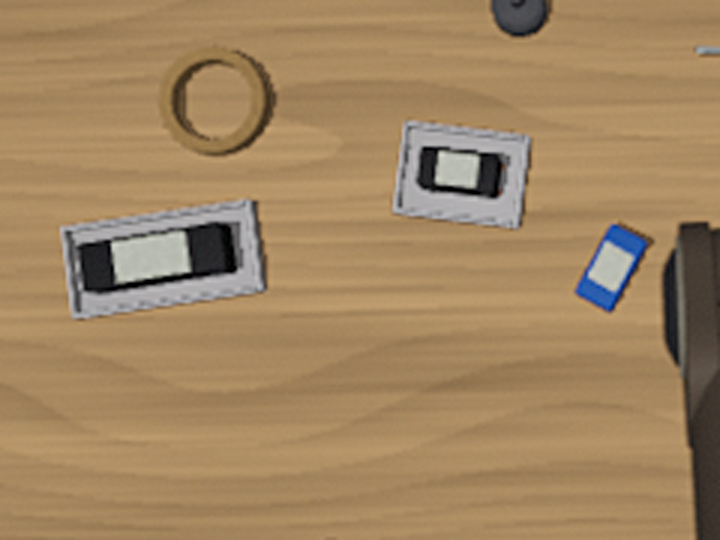

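Both packs lie in their trays: short label at crop (457,170), long at (151,257), both within a pixel of the predicted centres. Next is the square key.

Call:
apply_moves --pt "-17 -117 -23 0 1" --pt "-17 -117 -23 0 1" --pt "-17 -117 -43 0 1" --pt "-17 -117 -43 0 1" --squeeze 60

```text
clock: 13.9
eef_pos: [0.4652, -0.2931, 0.0984]
tool_rot: [0.787, 0.617, -0.0, -0.001]
force: [0.6, -0.3, -0.7]
opening: 0.0001
gripper_force: 0.0
```

```bash
python3 lk.py w5 0.081
```

```text
13.9 [ 0.4652 -0.2931  0.0984] yaw 76.12908252254175
[275.  93.] 7302 ctr [ 0.4827 -0.2476  0.081 ] size [0.145 0.101] yaw 68.9
[326. 138.] 7024 ctr [ 0.4859 -0.2233  0.081 ] size [0.057 0.021] yaw 75.2
[496. 141.] 6605 ctr [ 0.5557 -0.2405  0.081 ] size [0.036 0.038] yaw 111.9
[475. 293.] 4037 ctr [ 0.5377 -0.3103  0.081 ] size [0.036 0.043] yaw 123.4
[326. 281.] 3476 ctr [ 0.4682 -0.2919  0.081 ] size [0.034 0.039] yaw 78.2
```

View pics/w5.png

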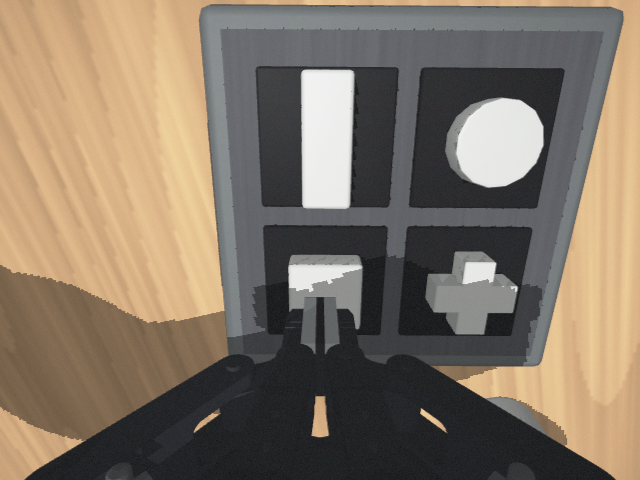

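The shut fingers stand over the square key (326,285). The bar (326,138), round (496,141) and cross (475,293) keys agree with the top view. Press.

Call:
apply_moves --pt "1 -2 -12 0 1" --pt "1 -2 -20 0 1" --pt "1 -2 -25 0 1" --pt "1 -2 -25.5 0 1" --pt "1 -2 -25.5 0 1"

```text
clock: 14.58
eef_pos: [0.4677, -0.2952, 0.0746]
tool_rot: [0.787, 0.617, 0.0, 0.0]
force: [0.9, 1.8, 4.1]
opening: -0.0002
gripper_force: 2.1
```

Call:
apply_moves --pt "0 0 -2 0 1" --pt "0 0 -2 0 1" --pt "0 0 -2 0 1"

```text
clock: 14.95
eef_pos: [0.4677, -0.2952, 0.073]
tool_rot: [0.787, 0.617, 0.0, 0.0]
force: [-1.0, 3.5, 10.3]
opening: 0.0002
gripper_force: 5.4
```

The key is at its stop (10 N). Up, then the bar key.

Call:
apply_moves --pt "0 0 30 0 1" --pt "0 0 30 0 1" --pt "10 36 30 0 1" --pt "17 72 30 0 1" --pt "17 72 30 0 1" --pt "17 72 12 0 1" --pt "17 72 5 0 1" --pt "17 72 1 0 1"

```text
clock: 15.95
eef_pos: [0.4832, -0.2247, 0.0726]
tool_rot: [0.788, 0.616, -0.001, -0.0]
force: [-9.6, 0.7, 33.7]
opening: 0.0
gripper_force: 16.8
```

Call:
apply_moves --pt "0 0 -1 0 1" --pt "0 0 -1 0 1" --pt "0 0 -1 0 1"

```text
clock: 16.32
eef_pos: [0.4832, -0.2247, 0.0729]
tool_rot: [0.788, 0.616, -0.001, 0.0]
force: [-6.5, -0.4, 16.4]
opening: -0.0003
gripper_force: 8.2
```

The bar key is down at its stop. Next is the round key.

Call:
apply_moves --pt "0 0 30 0 1" --pt "0 0 30 0 1" --pt "36 -8 30 0 1" --pt "72 -17 30 0 1" --pt "72 -17 30 0 1" --pt "72 -17 13 0 1" --pt "72 -17 7 0 1" --pt "72 -17 3 0 1"

```text
clock: 17.32
eef_pos: [0.5546, -0.2404, 0.0743]
tool_rot: [0.787, 0.617, -0.001, -0.001]
force: [-2.9, 0.3, 4.3]
opening: -0.0003
gripper_force: 2.2
```

Call:
apply_moves --pt "0 0 -2 0 1" --pt "0 0 -2 0 1" --pt "0 0 -2 0 1"

```text
clock: 17.7
eef_pos: [0.5558, -0.2406, 0.0735]
tool_rot: [0.787, 0.617, -0.0, 0.0]
force: [-3.5, 0.2, 5.3]
opening: 0.0
gripper_force: 2.3
```

Call:
apply_moves --pt "0 0 -1.5 0 1" --pt "0 0 -1.5 0 1" --pt "0 0 30 0 1" --pt "0 0 80 0 1" --pt "0 0 100 0 1" --pt "0 0 100 0 1" --pt "0 0 100 0 1"

```text
clock: 18.58
eef_pos: [0.5554, -0.2405, 0.1717]
tool_rot: [0.787, 0.617, -0.0, -0.001]
force: [-0.3, -0.4, -0.3]
opening: -0.0001
gripper_force: 0.0
```

```bash
python3 lk.py w6 0.081
python3 - <<'E'
from h import *
im=robot.grab_frame("top");hsv=cv2.cvtColor(im,cv2.COLOR_BGR2HSV)
print(cv2.absdiff(im,cv2.imread("pics/top0.png"))[135:240,120:300].mean(axis=2).max())
cv2.imwrite("pics/t3.png",im)
E
```

```text
18.575 [ 0.5554 -0.2405  0.1717] yaw 76.16897349987413
[242.  17.] 1951 ctr [ 0.5449 -0.0972  0.081 ] size [0.021 0.03 ] yaw 155.8
[528. 127.] 1011 ctr [ 0.6971 -0.1984  0.081 ] size [0.005 0.074] yaw 86.8
[248. 193.] 5701 ctr [ 0.52   -0.2364  0.081 ] size [0.127 0.167] yaw 165.8
[215. 242.] 2713 ctr [ 0.4864 -0.2222  0.081 ] size [0.024 0.06 ] yaw 73.8
[322. 243.] 2368 ctr [ 0.5581 -0.2394  0.081 ] size [0.036 0.039] yaw 77.7
[223. 332.] 2258 ctr [ 0.4692 -0.2908  0.081 ] size [0.036 0.042] yaw 72.5
174.66666666666666
```

View pics/t3.png

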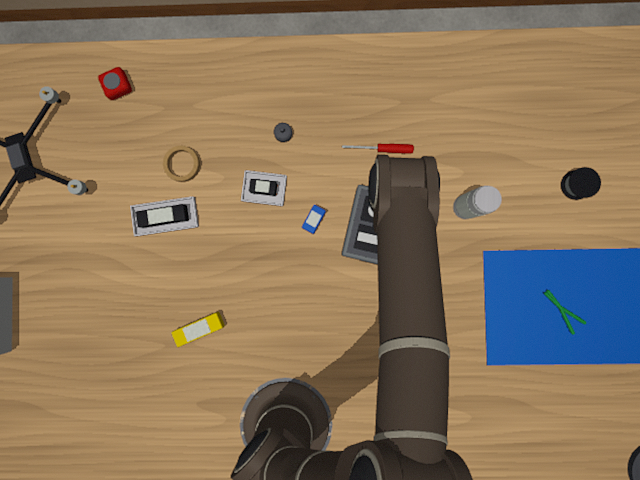

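The packs lie in their trays at (162,216) and (265,187), and the bystanders are where they started. The arm is clear, so I'm handing in.

```bash
python3 -c "
from plant import robot
print(robot.job_done())"
```

```text
the job is handed in; nothing more can be done
None
```

The job is handed in at about 19 s: both packs lie in their trays, the square, bar and round keys were pressed to their stops in that order, and the cross key and bystanders were left alone; no verdict was returned.

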